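Clamp the customer's D cell in the bench tester with its thumbwheel

ROBOT

A 6-joint arm with a two-finger parallel gripper is mounted at the origin on the work surface. World frame = base frame: x ahead of the robot, y to its left, z up, the work surface at z = 0. Lengths are in mm, angles in rad, forces in N, time in s.
With the tool pointing down it reaches from about 275 to 750 mm from the base axis. Payload 10.2 kg.
Tool frame: the origin (TCP) lies at the very end of the fingers, on their centre line; the grasp point (between the pads) lies 19 mm behind it; z points along the fingers, y is the line along which they close (so a half turn about z gives the same grasp; the last joint's range is limited). The gripper opens to 85 mm and grips with 20 to 120 N. Pads are 22 mm wide; open, the fingers measure 114 mm over their backs; the gripper's body (76 mm by 85 mm) begins 54 mm behind the grasp point. The pads swing forward as they close: fully open they stand 13 mm farther back than shut.
Start: joints at [-1.508, 0.313, 1.498, -0, 1.331, -0.223], TCP at [147.998, -503.714, 231.294] pointing down, gripper open.
Joint ranges: [-2.94, 2.94], [-0.97, 2.17], [0.19, 2.56], [-1.23, 4.37], [0.02, 3.11], [-2.88, 2.88]. Speed limits (rad/s): [2.39, 2.39, 3.01, 3.14, 3.14, 3.14].

INTERFACE

Orientations are given as a unit quaternion [w, x, y, z].
In Python, from rig import * gives the robot as it stands. The module is installed in compiled form; this text tells all that it offers.
- The arm moves only by the shell command python3 -m crank 'ROWS' [FORCE]. ROWS is JSON, a list that holds one entry, the list of rows, each a list of 7 numbers: the shift along the tool's x, y, z in units of 25 mm (1.0 is 25 mm), then the turn, a rotation vector about the tool's x, y, z in units of 8 degrees (1.0 is 8 degrees), then the finger opening in mm, from 0 to 85.4. A call has exactly 8 rows; each row shifts and turns the commanded pose from where the row before left it, along the tool's axes as they then stand; what a row does not reach is not made up. A row lasts 1/10 s, in which the tool goes at most 50 mm and 8.59 degrees, less where a joint would pass 70% of its speed; a pose out of reach is approached as far as the arm can. A call is refused whole if a number of a shift passes 1 or a number of a turn 1, either way. A call with a gripper value outside its range is refused whole. The fingers move at their own pace and stop on an object; FORCE is the grip in N (left out, the last holds). Time passes only in rows, so rows that do not move let the fingers close, or fill a call up. It gives the time, the measured TCP pose, the force, the opening and the grip force at its end, in the units of the state.
- sense(): the state, without advancing time (a new reading comes with each control period).
- capture(name): name is "side" or "top" or "wrist"; returns the picture (480x640x3 uint8, blue, green, red); there is no depth.
- camera_model(name): a dict with "fx", "fy", "cx", "cy" (pixels), "k1" (the pictures are not rectified: a ray, as slopes to the right and down, at radius r is drawn at 1 + k1 r^2 times it, then the intrinsics apply), "world_from_camera" (4x4, takes a point from camera to world coordinates); the wrist camera has in their place "T_tool_cam" (4x4, takes a point from camera to tool coordinates, whose origin is the TCP and whose axes are the flange's). Camera axes: x right, y up, looking along -z (the intrinsics and any distortion apply to the point x, -y, -z); pixel columns grow to the right and rows downward; lengths in mm; the calibration is good to about 2 mm. A picture is of the moment at which its call begins: read the wrist's pose just before it. camera_model takes no time and is no camera call.
- finish_job(): hands the job in; it is judged then, once.
The state is a dict: "time_s": time; "joints": joint angles; "dq": joint speeds; "tau": joint torques, N m; "eef_pos": TCP position; "ee_rot": TCP orientation; "force": force on the tool from outside, world axes, zero at the start; "wrist_torque": the same for the moment, N m; "grip_width": opening from 0.0 (shut) to 1.0 (fully open); "grip_force": force on a finger pad.
Only numpy, scipy, OpenCV 4.12 (cv2) and the standard library are available. Lean on these libraries where they do the work, as an engineer would, in place of code of your own. Each camera call takes 0.05 s, during which the arm holds its last target. There are 200 camera calls.

TASK

Lay the D cell that lies on its side on the turntable in the two saddles of the red battery tester, flat end towards the fixed end plate and nub towards the sprung pin of the carriage, and let go of it. Then roll the tester's edge thumbwheel with a fingertip, neither shoving the carriage directly nor bearing hard on the tester, until the cell is held firmly between end plate and pin, with the pin pushed in about half of its travel. Leave the other goods on the turntable standing where they are.

Things in the scene. Friction and masses are not known exactly. Their poses are not given: they have to be found in the camera images.
- tester: Bench battery tester, fixed to the counter: red plastic case 150 (x) x 230 (y) x 46 high, origin under its centre, z up. Along its top deck (46 up) lie, on one line parallel to its y at x = +35: the end plate, two black V saddles and the carriage. The thumbwheel stands on the -x half at y = +55, a raised meter (up to 70 high) on the -x half from y = -102 to -14.
- cradle (a point): Where the middle of the cell's can is when the cell is seated in the saddles against the end plate: 72 above the counter, 26 above the deck, tester's axes (y points along the cradle from end plate to carriage). The saddles are 8 thick along y, centred 21 to the -y side and 25 to the +y side; between them 38 mm are free for fingers down to the deck.
- end_contact: Fixed end plate, steel, 22 wide x 4 thick x 30 high, at the -y end of the cradle; origin at its centre at the height of the cell's axis. Its contact face is 2 mm to the +y side of the origin; a red post behind it reaches 94 above the counter.
- carriage: Red block 30 (x) x 28 (y) x 50 high (top 98 above the counter) at the +y end of the cradle; origin in the middle of its -y face at the height of the cell's axis. The thumbwheel drives it towards the end plate (tester's -y), 8 mm per radian, up to 36 mm; stiff to push by hand. It stays where it is left.
- pin_tip (a point): Tip of the brass contact pin, 10 thick, that sticks out 12 mm from the carriage towards the cell; it moves with carriage and pin. At the start it stands 12 to 24 mm short of the nub of a seated cell.
- contact_pin (a joint): How far the sprung pin is pushed into the carriage: 0 (free) to 0.010 m. Spring 800 N/m (4 N at half travel). The cell slides along the saddles at about 1 to 3 N.
- thumbwheel (a joint): Angle of the thumbwheel, 0 to 4.5 rad, at the start 0 to 1.5. Grows as its top is rolled towards the end plate (tester's -y), which closes the carriage. Knurled aluminium wheel, radius 18, 10 wide, axis along the tester's x, sunk in the deck up to its top 6 mm: it cannot be pinched. It stays where it is left.
- wheel_top (a point): Crest of the thumbwheel, fixed on the tester: 52 above the counter, 6 above the deck; tester's axes. It takes 2 to 5 N along the rim to turn the wheel, so press it with about 6 to 15 N to roll it without slipping. Fingers closed together may sweep 20 mm either way along y from it and meet nothing else.
- cell: The D cell to be clamped: black steel can, diameter 33.6, 59 long, with a steel nub (9.5 diameter, 2.5 long) at its +y end; 0.1 to 0.16 kg. At the start it lies on its side, pointing outwards, on the grey plastic turntable, chocked by two ribs 4 high that stay within the cell's width. Origin: on its lower side under the middle of the can; y along its axis.
- cell_mid (a point): Centre of the cell's can, on its axis, 16.8 from its side; cell's axes.
- cell_nub (a point): Tip of the nub, on the axis, 32 mm from cell_mid.
- turntable: Grey lazy susan, diameter 320, top 24 above the counter, rim 28; its disc turns stiffly. Origin on the counter under its centre. It carries the cell near its rim and other goods.
- stock_cell_a: D cell standing upright on the turntable, 33.6 across, 61.5 high; origin under it. Bystander.
- stock_cell_b: Second upright D cell on the turntable. Bystander.
- bulb: Frosted pear-shaped bulb, 60 across, 106 high, standing cap down in a cup on the turntable; origin under its cap. Bystander.
- torch_head: Chrome flashlight head, 64 across, 60 high, standing lens down on the turntable. Bystander.
Things that resemble listed ones, but are neither listed nor needed, are in the scene too. Leave any blue or yellow look-alike of the cell alone.

How it is judged (in metres and radians):
On the way:
1. The cell lies in the saddles, flat end towards the end plate, nub towards the pin, released, the pin not yet pushed in by 3 mm (x of cell_mid in the frame of cradle between -0.004 and 0.004 m and y of cell_mid in the frame of cradle between -0.004 and 0.015 m and z of cell_mid in the frame of cradle between -0.004 and 0.004 m and y of cell_nub in the frame of cradle above 0.02 m and angle between the y axis of cell and the y axis of cradle, either way round below 0.1 rad and contact force between the fingers and cell below 0.05 N and linear speed of cell below 0.02 m/s and value of joint contact_pin below 0.003 m), for 0.2 s.
At the end, for the whole second after the job is handed in: The cell lies in the saddles within 4 mm and 6 degrees, flat end bearing on the end plate (over 0.3 N), nub on the pin, at rest; the sprung pin is pushed in by 3 to 8 mm of its 10 mm (x of cell_mid in the frame of cradle between -0.004 and 0.004 m and y of cell_mid in the frame of cradle between -0.0035 and 0.0035 m and z of cell_mid in the frame of cradle between -0.004 and 0.004 m and y of cell_nub in the frame of cradle above 0.02 m and angle between the y axis of cell and the y axis of cradle, either way round below 0.1 rad and value of joint contact_pin between 0.003 and 0.008 m and contact force between cell and end_contact above 0.3 N and distance between cell_nub and pin_tip below 0.005 m and linear speed of cell below 0.01 m/s); the robot touches nothing.
It fails at once if A bystander is shifted by more than 40 mm (distance of any of stock_cell_a, stock_cell_b, bulb, torch_head from where it was at the start of the episode above 0.04 m).
It fails at once if An upright bystander is tipped by more than 0.5 rad (angle between any of stock_cell_a, stock_cell_b, bulb, torch_head's own z axis and vertical above 0.5 rad).
It fails at once if The fingers bear on the tester (thumbwheel included) with more than 35 N (contact force between the fingers and tester above 35 N).
It fails at once if The fingers shove the carriage directly with more than 3 N (contact force between the fingers and carriage above 3 N).
It also fails if it takes over 72 s, if anything falls off the work surface, if the arm or the gripper's body presses on something with over 40 N, if the wrist force passes 120 N, or if a joint passes its speed limit or range.

## Working session

There is one attempt and no reset: what is moved stays moved. The work goes in short steps, Python scripts to look and compute and a shell command to move; the robot and the scene stay as the last step left them, time stands still between calls to the robot, and variables do not carry over. Pictures are saved under pics/ and viewed, at most 10 in all, crops included, and the job is handed in when it is done.

```bash
mkdir -p pics
cat > h.py <<'E'
from rig import *
import numpy as np, cv2
from scipy.spatial.transform import Rotation as R
def tool():
    s=sense(); T=np.eye(4); q=s["ee_rot"]; T[:3,:3]=R.from_quat([q[1],q[2],q[3],q[0]]).as_matrix(); T[:3,3]=s["eef_pos"]; return T
def wfc(n,T=None):
    m=camera_model(n); return m,(m["world_from_camera"] if n!="wrist" else (tool() if T is None else T)@np.array(m["T_tool_cam"]))
def pix2w(n,uv,z,T=None):
    m,W=wfc(n,T); W=np.array(W)
    K=np.array([[m["fx"],0,m["cx"]],[0,m["fy"],m["cy"]],[0,0,1.]])
    p=cv2.undistortPoints(np.array(uv,float).reshape(-1,1,2),K,np.array([m["k1"],0,0,0.])).reshape(-1,2)
    d=np.c_[p[:,0],-p[:,1],-np.ones(len(p))]@W[:3,:3].T; o=W[:3,3]
    return o+d*((np.broadcast_to(z,len(p))-o[2])/d[:,2])[:,None]
def w2pix(n,P,T=None):
    m,W=wfc(n,T); c=(np.c_[np.atleast_2d(P),np.ones(len(np.atleast_2d(P)))]@np.linalg.inv(np.array(W)).T)[:,:3]
    a=np.c_[c[:,0],-c[:,1]]/-c[:,2:]; a=a*(1+m["k1"]*(a**2).sum(1,keepdims=True))
    return a*[m["fx"],m["fy"]]+[m["cx"],m["cy"]]
E
python3 - <<'E'
from h import *
for n in("top","side"):
    cv2.imwrite(f"pics/{n}0.png",capture(n)); print(n,camera_model(n))
print(camera_model("wrist")); print(sense())
E
```

```text
top {'fx': 447.68306116827137, 'fy': 447.68306116827137, 'cx': 314.09309113160083, 'cy': 241.41293215077596, 'k1': 0.006267426976494685, 'world_from_camera': array([[-6.05015459e-04,  9.94052370e-01, -1.08901417e-01,
         4.04701085e+02],
       [-9.99993876e-01, -2.26039344e-04,  3.49230357e-03,
         2.52658304e+00],
       [ 3.44691664e-03,  1.08902863e-01,  9.94046420e-01,
         1.07972705e+03],
       [ 0.00000000e+00,  0.00000000e+00,  0.00000000e+00,
         1.00000000e+00]])}
side {'fx': 477.3790149205186, 'fy': 477.3790149205186, 'cx': 314.5602689533066, 'cy': 239.4309362002189, 'k1': -0.029927137442025784, 'world_from_camera': array([[-8.32884604e-01,  3.82150184e-01, -4.00330454e-01,
         1.77956577e+02],
       [-5.53424381e-01, -5.68582172e-01,  6.08634347e-01,
         5.19979700e+02],
       [ 4.96896844e-03,  7.28474811e-01,  6.85054566e-01,
         6.95514078e+02],
       [ 0.00000000e+00,  0.00000000e+00,  0.00000000e+00,
         1.00000000e+00]])}
{'fx': 411.7024914363477, 'fy': 411.7024914363477, 'cx': 317.8183534546981, 'cy': 239.78685784863092, 
[... 378 characters left out ...]
0]])}
{'time_s': 0.1, 'joints': array([-1.50840468e+00,  3.13398845e-01,  1.49836868e+00,  4.13052585e-06,
        1.33098760e+00, -2.23381881e-01]), 'dq': array([ 0.00198412, -0.00188827, -0.00369581,  0.00033907,  0.00196929,
        0.00054365]), 'tau': array([ 2.01713447e-03, -4.12907445e+01, -2.60142750e+01, -2.23624061e-04,
        3.05677160e-03, -1.24620843e-05]), 'eef_pos': array([ 147.98114421, -503.47385785,  230.78699493]), 'ee_rot': array([-5.79195082e-04,  9.89808945e-01,  1.42400540e-01,  4.87357254e-05]), 'force': array([-1.24502303,  0.25941017, -0.1282841 ]), 'wrist_torque': array([-0.00211096, -0.02633044,  0.04268692]), 'grip_force': 0.0, 'grip_width': 1.0008891591391327}
```

View pics/top0.png

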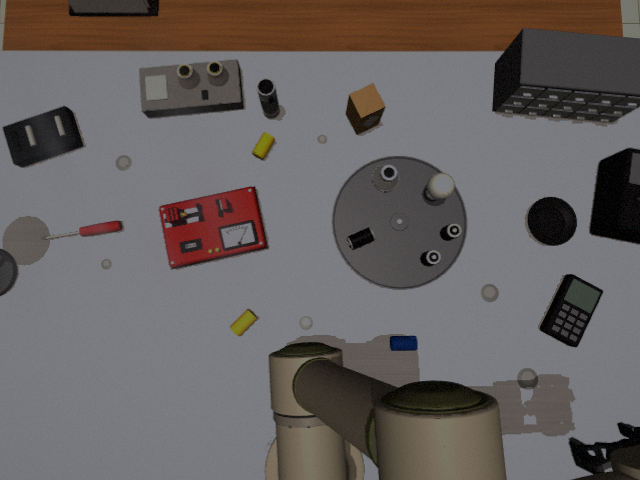

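View pics/side0.png

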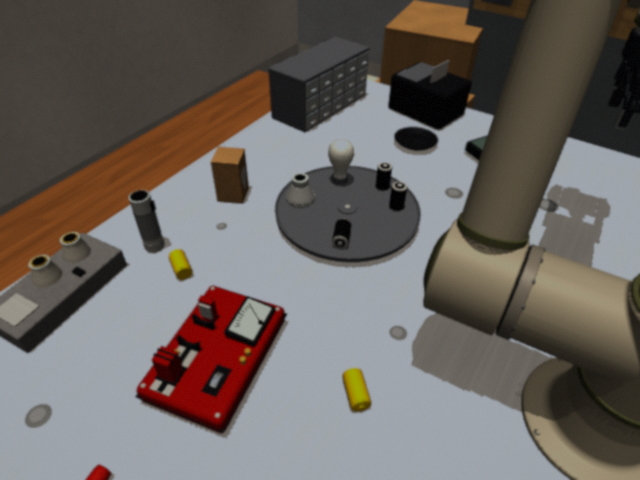

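Run:
```python
import cv2
a=cv2.imread("pics/top0.png")
l=cv2.resize(a[180:275,150:280],None,fx=5,fy=5,interpolation=cv2.INTER_CUBIC)
r=cv2.resize(a[180:275,340:370+22][:, :],None,fx=5,fy=5,interpolation=cv2.INTER_CUBIC)[:, :150*5]
import numpy as np
o=np.hstack([l[:, :], r[:, :150]]) 
cv2.imwrite("pics/topc.png",o); print(o.shape)
```

```text
(475, 800, 3)
```

View pics/topc.png

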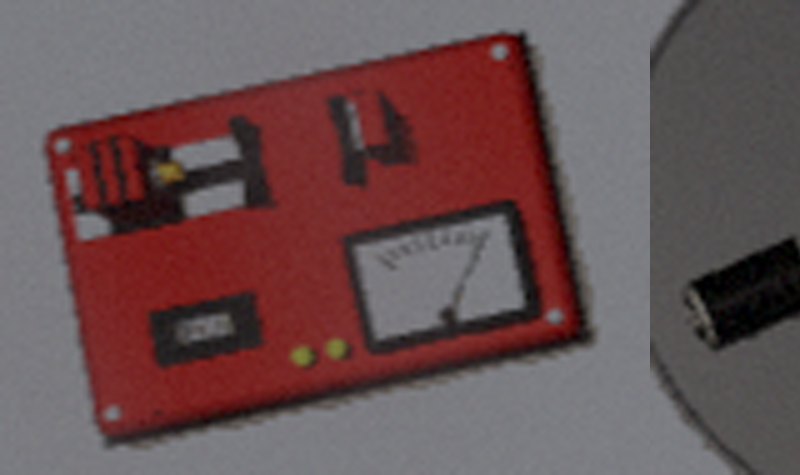

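Run:
```python
from h import *
c=lambda p:np.array(p)/5+[150,180]
S=pix2w("top",c([(62,146),(499,51),(555,316),(112,413)]),46); print(S.round(1)); print("sides",[np.linalg.norm(S[i]-S[i-1]).round(1) for i in range(4)])
C=S.mean(0); yv=(S[0]+S[3]-S[1]-S[2]); a=np.arctan2(yv[1],yv[0]); print("centre",C.round(1),"yaw",np.degrees(a)-90)
P=lambda p,z:((pix2w("top",c(p),z)[0]-C)[:2]@np.array([[np.sin(a),np.cos(a)],[-np.cos(a),np.sin(a)]])).round(1)
print("wheel",P([(205,327)],52),"saddles",P([(253,162)],65),P([(348,140)],60),"plate",P([(352,125)],87),"carr",P([(120,170)],98),"pin",P([(183,172)],72))
# cell
a0=cv2.imread("pics/top0.png"); cc=lambda x,y:[(x-650)/5+340,y/5+180]
print("nub face",pix2w("top",[cc(703,317)],40.8))
g=a0[215:262,335:395].max(2); 
m=(g<45).astype(np.uint8); n,l,s,ce=cv2.connectedComponentsWithStats(m); i=1+s[1:,4].argmax(); r=cv2.minAreaRect(np.argwhere(l==i)[:,::-1].astype(np.float32)); b=cv2.boxPoints(r)+[335,215]; print(s[i],b); print(pix2w("top",b,44).round(1), pix2w("top",[b.mean(0)],44))
print("table",pix2w("top",[(399.5,222)],24))
T=tool();print(T.round(3))
```

```text
[[593.8 353.3  46. ]
 [639.1 150.   46. ]
 [513.8 122.1  46. ]
 [468.9 325.8  46. ]]
sides [np.float64(127.9), np.float64(208.4), np.float64(128.3), np.float64(208.6)]
centre [553.9 237.8  46. ] yaw 12.505460902077786
wheel [-35.   53.6] saddles [32.9 14.6] [ 34.7 -29. ] plate [ 34.9 -36.6] carr [34.7 65.9] pin [33.7 45.1]
nub face [[513.83439486 -86.32827863  40.8       ]]
[ 13  13  26  22 330] [[346.43299103 236.47422791]
 [368.32989502 226.74226761]
 [374.3092804  240.19587708]
 [352.4123764  249.92783737]]
[[ 529.7  -76.5   44. ]
 [ 552.6 -127.9   44. ]
 [ 521.  -141.4   44. ]
 [ 498.2  -90.1   44. ]] [[ 525.35805019 -108.93653712   44.        ]]
table [[ 566.88375005 -204.87826652   24.        ]]
[[ 9.59000e-01  2.82000e-01 -0.00000e+00  1.47981e+02]
 [ 2.82000e-01 -9.59000e-01  1.00000e-03 -5.03474e+02]
 [ 0.00000e+00 -1.00000e-03 -1.00000e+00  2.30787e+02]
 [ 0.00000e+00  0.00000e+00  0.00000e+00  1.00000e+00]]
```

```bash
R='[0.995,-0.574,0.17,0,0,0,85]'; python3 -m crank '[[[0.995,-0.574,0.17,0,0,0,85],[0.995,-0.574,0.17,0,0,0,85],[0.995,-0.574,0.17,0,0,0,85],[0.995,-0.574,0.17,0,0,0,85],[0.995,-0.574,0.17,0,0,0,85],[0.995,-0.574,0.17,0,0,0,85],[0.995,-0.574,0.17,0,0,0,85],[0.995,-0.574,0.17,0,0,0,85]]]'
```

```text
time_s: 0.9
eef_pos: [307.2, -336.4, 196.9]
ee_rot: [-0.0, 0.99, 0.142, -0.0]
force: [0.7, -0.5, 1.0]
grip_width: 0.995
grip_force: 0.0
```

```bash
python3 -m crank '[[[0.995,-0.574,0.17,0,0,0,85],[0.995,-0.574,0.17,0,0,0,85],[0.995,-0.574,0.17,0,0,0,85],[0.995,-0.574,0.17,0,0,0,85],[0.995,-0.574,0.17,0,0,0,85],[0.995,-0.574,0.17,0,0,0,85],[0.995,-0.574,0.17,0,0,0,85],[0.995,-0.574,0.17,0,0,0,85]]]'
python3 -m crank '[[[0.995,-0.574,0.17,0,0,0,85],[0.995,-0.574,0.17,0,0,0,85],[0.995,-0.574,0.17,0,0,0,85],[0,0,0,0,0,-0.94,85],[0,0,0,0,0,-0.94,85],[0,0,0,0,0,-0.94,85],[0,0,0,0,0,-0.94,85],[0,0,0,0,0,-0.94,85]]]'
python3 -m crank '[[[0,0,0,0,0,-0.94,85],[0,0,0,0,0,-0.94,85],[0,0,0,0,0,-0.94,85],[0,0,0,0,0,-0.94,85],[0,0,0,0,0,-0.94,85],[0,0,0,0,0,-0.94,85],[0,0,0,0,0,-0.94,85],[0,0,0,0,0,-0.94,85]]]'
python3 - <<'E'
from h import *
T=tool(); print(T.round(3)); np.save("T1.npy",T); cv2.imwrite("pics/w1.png",capture("wrist"))
E
```

```text
time_s: 1.7
eef_pos: [465.7, -170.2, 162.9]
ee_rot: [-0.0, 0.99, 0.142, -0.0]
force: [0.5, 0.3, 0.2]
grip_width: 0.992
grip_force: 0.0
time_s: 2.5
eef_pos: [524.4, -108.8, 150.2]
ee_rot: [-0.0, 0.89, 0.456, -0.0]
force: [-0.7, -0.9, 0.3]
grip_width: 0.999
grip_force: 0.0
time_s: 3.3
eef_pos: [524.4, -108.8, 150.2]
ee_rot: [-0.0, 0.541, 0.841, -0.0]
force: [-0.4, -0.7, -0.6]
grip_width: 0.994
grip_force: 0.0
[[-4.14000e-01  9.10000e-01 -1.00000e-03  5.24415e+02]
 [ 9.10000e-01  4.14000e-01  0.00000e+00 -1.08795e+02]
 [ 1.00000e-03 -1.00000e-03 -1.00000e+00  1.50206e+02]
 [ 0.00000e+00  0.00000e+00  0.00000e+00  1.00000e+00]]
```

View pics/w1.png

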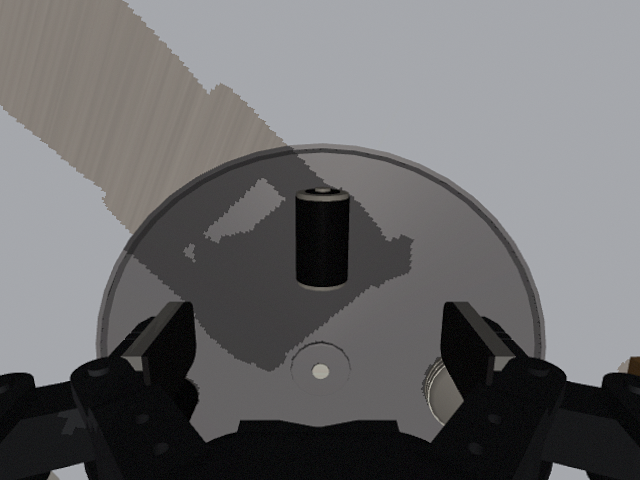

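Run:
```python
from h import *
T=np.load("T1.npy")
print(pix2w("wrist",[(322,240),(295.5,195),(349,195),(296,282),(348.5,282)],[40.8]*5,T).round(1))
q=pix2w("wrist",[(322,199),(322,289)],57.6,T); print(q.round(1),np.linalg.norm(q[0]-q[1]))
L=(q-T[:3,3])@T[:3,:3]; print("tool",L.round(1))
e=(pix2w("wrist",[(295.5,195),(349,195),(296,282),(348.5,282)],40.8,T)-T[:3,3])@T[:3,:3]; print(e.round(1))
print("turntable ctr tool",((pix2w("wrist",[(320,371)],26,T)-T[:3,3])@T[:3,:3]).round(1))
```

```text
[[ 528.4 -109.7   40.8]
 [ 501.4  -90.4   40.8]
 [ 531.5  -76.6   40.8]
 [ 524.8 -142.6   40.8]
 [ 556.  -128.4   40.8]]
[[ 516.1  -83.4   57.6]
 [ 539.4 -134.    57.6]] 55.70155510441378
tool [[ 26.5   3.   92.6]
 [-29.2   3.2  92.6]]
[[ 26.2 -13.2 109.4]
 [ 26.3  19.8 109.4]
 [-31.  -13.6 109.4]
 [-31.   20.7 109.4]]
turntable ctr tool [[-106.2    2.4  124.1]]
```

```bash
python3 -m crank '[[[-0.06,0.13,0.9,0,0,0,70],[0,0,0.9,0,0,0,70],[0,0,0.9,0,0,0,70],[0,0,0.9,0,0,0,70],[0,0,0.7,0,0,0,70],[0,0,0.4,0,0,0,70],[0,0,0.25,0,0,0,70],[0,0,0,0,0,0,60]]]' 30
python3 -m crank '[[[0,0,0,0,0,0,45],[0,0,0,0,0,0,40],[0,0,0,0,0,0,37],[0,0,0,0,0,0,35],[0,0,0,0,0,0,30],[0,0,0,0,0,0,25],[0,0,0,0,0,0,20],[0,0,0,0,0,0,20]]]' 30
```

```text
time_s: 4.15
eef_pos: [528.0, -108.9, 26.5]
ee_rot: [-0.0, 0.544, 0.839, -0.0]
force: [0.4, -0.0, -0.7]
grip_width: 0.706
grip_force: 0.0
time_s: 4.95
eef_pos: [528.3, -109.0, 27.3]
ee_rot: [0.0, 0.544, 0.839, -0.0]
force: [-2.3, 0.3, 6.0]
grip_width: 0.381
grip_force: 29.5
```

```bash
python3 -m crank '[[[0,0,-0.3,0,0,0,20],[0,0,-0.7,0,0,0,20],[0,0,-0.98,0,0,0,20],[0,0,-0.98,0,0,0,20],[0,0,-0.98,0,0,0,20],[0,0,-0.98,0,0,0,20],[0,0,0,0,0,0.75,20],[0,0,0,0,0,0.74,20]]]' 30
python3 -m crank '[[[0.94,0.54,0,0,0,0,20],[0.94,0.54,0,0,0,0,20],[0.94,0.54,0,0,0,0,20],[0.94,0.54,0,0,0,0,20],[0.94,0.54,0,0,0,0,20],[0.94,0.54,0,0,0,0,20],[0.94,0.54,0,0,0,0,20],[0.94,0.54,0,0,0,0,20]]]'
python3 -m crank '[[[0.94,0.54,0,0,0,0,20],[0.94,0.54,0,0,0,0,20],[0,0,0,0,0,0,20],[0,0,0,0,0,0,20],[0,0,0,0,0,0,20],[0,0,0,0,0,0,20],[0,0,0,0,0,0,20],[0,0,0,0,0,0,20]]]'
python3 - <<'E'
from h import *
T=tool(); print(T.round(3)); np.save("T2.npy",T); cv2.imwrite("pics/w2.png",capture("wrist"))
E
```

```text
time_s: 5.75
eef_pos: [528.3, -108.9, 150.8]
ee_rot: [0.001, 0.629, 0.777, 0.0]
force: [-0.3, 0.5, -1.8]
grip_width: 0.38
grip_force: 30.1
time_s: 6.55
eef_pos: [594.1, 98.8, 149.9]
ee_rot: [-0.0, 0.628, 0.778, -0.0]
force: [0.8, 0.5, -1.0]
grip_width: 0.386
grip_force: 30.1
time_s: 7.35
eef_pos: [610.4, 148.9, 149.9]
ee_rot: [0.0, 0.628, 0.778, 0.0]
force: [-0.0, 0.2, -0.8]
grip_width: 0.382
grip_force: 30.2
[[-2.11000e-01  9.77000e-01  0.00000e+00  6.10383e+02]
 [ 9.77000e-01  2.11000e-01  0.00000e+00  1.48900e+02]
 [ 0.00000e+00  0.00000e+00 -1.00000e+00  1.49876e+02]
 [ 0.00000e+00  0.00000e+00  0.00000e+00  1.00000e+00]]
```

View pics/w2.png

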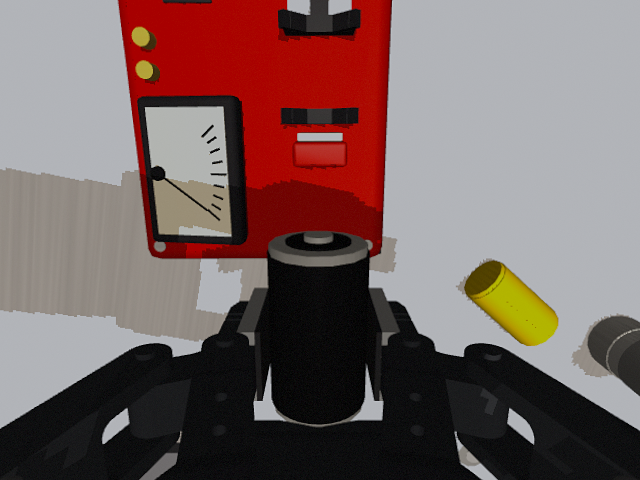

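Run:
```python
from h import *
T=np.load("T2.npy")
tl=lambda uv,z:((pix2w("wrist",uv,z,T)-T[:3,3])@T[:3,:3]).round(1)
print("plate front edge L,R",tl([(298,133),(343,133)],87).tolist(),"post front corners",tl([(295,142),(345,142)],94).tolist())
print("saddle1 corners far",tl([(281,108),(358,108)],64).tolist(),"saddle2 far",tl([(279,11),(360,11)],64).tolist())
print("edges tester",tl([(140,200),(124,30),(384,200),(391,30)],46).tolist())
print("can L/R",tl([(269,255),(368,255),(272,400),(365,400)],149.9+14.3).tolist())
print("nub pred",w2pix("wrist",[(T@[32,0,-14.3,1])[:3]],T), "face", w2pix("wrist",[(T@[29.5,-16.8,-14.3,1])[:3],(T@[29.5,16.8,-14.3,1])[:3],(T@[-29.5,0,-31.1,1])[:3]],T))
```

```text
plate front edge L,R [[63.8, -9.2, 62.9], [63.8, 12.7, 62.9]] post front corners [[59.7, -10.3, 55.9], [59.8, 13.3, 55.9]]
saddle1 corners far [[76.3, -19.1, 85.9], [76.4, 21.7, 85.9]] saddle2 far [[122.1, -19.0, 85.9], [122.2, 21.4, 85.9]]
edges tester [[23.8, -106.8, 103.9], [116.7, -104.7, 103.9], [24.2, 40.7, 103.9], [117.4, 40.2, 103.9]]
can L/R [[25.7, -15.5, -14.3], [25.8, 17.0, -14.3], [-29.1, -15.9, -14.3], [-29.0, 17.7, -14.3]]
nub pred [[316.26406407 236.47391835]] face [[264.73258716 243.79210179]
 [367.76644802 243.99334337]
 [315.86422939 434.35151258]]
```

Run:
```python
from h import *
T=np.load("T2.npy")
I=cv2.imread("pics/w2.png"); cv2.imwrite("pics/w2c.png",cv2.resize(I[215:440,220:420],None,fx=2.6,fy=2.6,interpolation=cv2.INTER_CUBIC))
th=np.linspace(0,2*np.pi,73)
for p in(0,0.05,0.1):
  Rm=R.from_euler('y',p).as_matrix()
  f=lambda x,r:w2pix("wrist",(np.c_[(np.c_[0*th+x,r*np.cos(th),r*np.sin(th)]@Rm.T)+[0,0,-14.3],np.ones(73)]@T.T)[:,:3],T)
  A=f(29.5,16.8);B=f(-29.5,16.8);N=f(32,4.75)
  g=[f(x,16.8) for x in(22,-22)]
  print(p,"front rows",A[:,1].min(),A[:,1].max(),"rear max",B[:,1].max(),"nub",N[:,1].min(),N[:,1].max(),"w",[(np.ptp(q[:,0]).round(1),q[np.argmax(q[:,0])].round(0)) for q in g])
```

```text
0 front rows 231.53911718114819 259.63853017244514 rear max 434.3515125849062 nub 232.91730017208343 240.2833121168863 w [(np.float64(102.2), array([367., 267.])), (np.float64(94.6), array([363., 385.]))]
0.05 front rows 230.37540034980674 264.14711239030174 rear max 433.14618223040685 nub 233.51600054777458 242.48587761357942 w [(np.float64(103.0), array([368., 269.])), (np.float64(93.9), array([363., 383.]))]
0.1 front rows 229.41662129900934 268.9358658919458 rear max 431.6912858764116 nub 234.3725946818768 244.97473880888916 w [(np.float64(103.8), array([368., 270.])), (np.float64(93.2), array([363., 382.]))]
```

View pics/w2c.png

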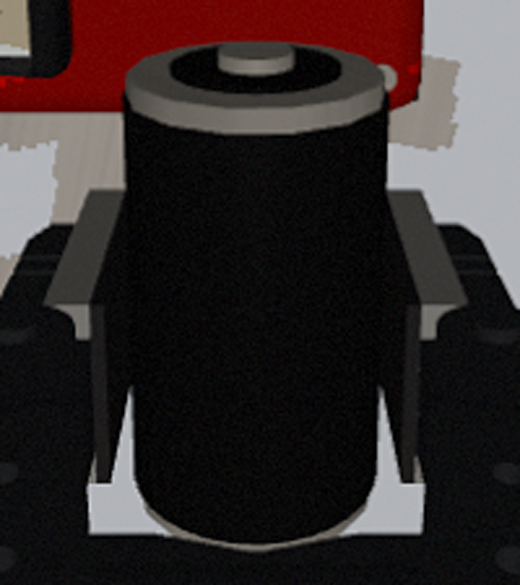

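```bash
python3 -m crank '[[[0.9,0.03,0,0,0,0,20],[1,0,0,0,0,0,20],[1,0,0,0,0,0,20],[0.8,0,0,0,0,0,20],[0.2,0,0,0,0,0,20],[0,0,0.4,0,0,0,20],[0,0,0.7,0,0,0,20],[0,0,0.5,0,0,0,20]]]'
python3 - <<'E'
from h import *
T=tool(); print(T.round(3)); np.save("T3.npy",T); cv2.imwrite("pics/w3.png",capture("wrist"))
E
```

```text
time_s: 8.2
eef_pos: [590.4, 243.5, 108.0]
ee_rot: [-0.0, 0.628, 0.778, -0.001]
force: [-0.2, -0.4, -1.2]
grip_width: 0.383
grip_force: 30.2
[[-2.10000e-01  9.78000e-01 -2.00000e-03  5.90372e+02]
 [ 9.78000e-01  2.10000e-01 -1.00000e-03  2.43500e+02]
 [-0.00000e+00 -2.00000e-03 -1.00000e+00  1.08032e+02]
 [ 0.00000e+00  0.00000e+00  0.00000e+00  1.00000e+00]]
```

View pics/w3.png

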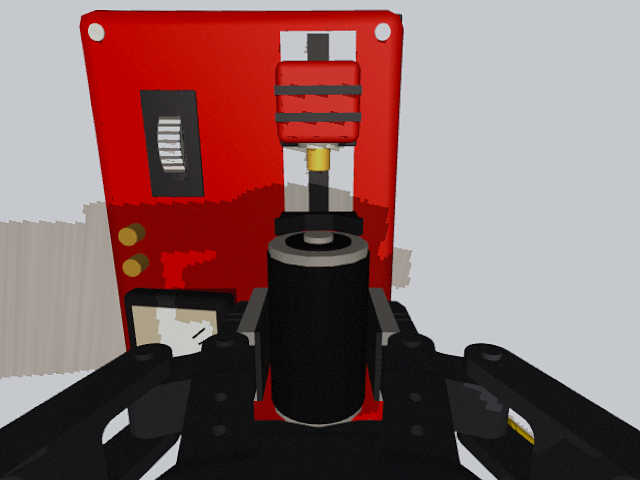

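```bash
python3 - <<'E'
from h import *
T=np.load("T3.npy")
tl=lambda uv,z:((pix2w("wrist",uv,z,T)-T[:3,3])@T[:3,:3]).round(1)
print("pin tip top L,R",tl([(307,169),(330,169)],76).tolist(),"wheel crest ctr",tl([(172,143)],52).tolist(),"wheel slot",tl([(140,90),(195,90),(203,195),(152,195)],46).tolist(),"screws",tl([(96,32),(383,32)],46).tolist(),"carr top",tl([(277,142),(360,142)],98).tolist())
E
python3 -m crank '[[[0,0,0.5,0,0,0,20],[0,0,0.5,0,0,0,20],[0,0,0.5,0,0,0,20],[0,0,0.3,0,0,0,20],[0,0,0.05,0,0,0,20],[0,0,0.03,0,0,0,20],[0,0,0,0,0,0,20],[0,0,0,0,0,0,20]]]'
```

```text
pin tip top L,R [[49.4, -4.1, 32.0], [49.4, 5.6, 32.0]] wheel crest ctr [[59.0, -68.2, 56.1]] wheel slot [[82.8, -82.8, 62.1], [83.0, -57.2, 62.1], [33.5, -57.1, 62.1], [33.4, -82.5, 62.2]] screws [[107.1, -99.6, 62.2], [107.9, 29.9, 62.0]] carr top [[61.1, -14.4, 10.0], [61.1, 15.7, 10.0]]
time_s: 9.05
eef_pos: [590.8, 244.9, 63.3]
ee_rot: [0.0, 0.628, 0.778, 0.0]
force: [0.3, 0.3, -1.3]
grip_width: 0.386
grip_force: 30.2
```

```bash
python3 -m crank '[[[0,0,0.04,0,0,0,20],[0,0,0.04,0,0,0,20],[0,0,0.04,0,0,0,20],[0,0,0,0,0,0,20],[0,0,0,0,0,0,20],[0,0,0,0,0,0,20],[0,0,0,0,0,0,20],[0,0,0,0,0,0,20]]]'
```

```text
time_s: 9.85
eef_pos: [590.5, 244.8, 59.8]
ee_rot: [0.0, 0.628, 0.778, 0.0]
force: [-0.5, -0.6, -1.4]
grip_width: 0.379
grip_force: 30.1
```

```bash
python3 -m crank '[[[0,0,0.02,0,0,0,20],[0,0,0,0,0,0,20],[0,0,0.02,0,0,0,20],[0,0,0,0,0,0,20],[0,0,0,0,0,0,20],[0,0,0,0,0,0,20],[0,0,0,0,0,0,20],[0,0,0,0,0,0,20]]]'
```

```text
time_s: 10.65
eef_pos: [590.5, 244.8, 58.8]
ee_rot: [0.0, 0.628, 0.778, 0.0]
force: [0.2, 0.5, -1.1]
grip_width: 0.384
grip_force: 30.2
```

```bash
python3 -m crank '[[[0,0,0.03,0,0,0,20],[0,0,0,0,0,0,20],[0,0,0,0,0,0,20],[0,0,0,0,0,0,20],[0,0,0,0,0,0,20],[0,0,0,0,0,0,20],[0,0,0,0,0,0,20],[0,0,0,0,0,0,20]]]'
python3 -m crank '[[[0,0,0.03,0,0,0,20],[0,0,0,0,0,0,20],[0,0,0,0,0,0,20],[0,0,0,0,0,0,20],[0,0,0,0,0,0,20],[0,0,0,0,0,0,20],[0,0,0,0,0,0,20],[0,0,0,0,0,0,20]]]'
```

```text
time_s: 11.45
eef_pos: [590.6, 244.8, 58.5]
ee_rot: [0.0, 0.628, 0.778, 0.0]
force: [-4.0, -1.1, 5.4]
grip_width: 0.379
grip_force: 30.7
time_s: 12.25
eef_pos: [590.6, 244.8, 58.5]
ee_rot: [0.0, 0.628, 0.778, 0.0]
force: [-5.9, -2.2, 10.1]
grip_width: 0.381
grip_force: 31.3
```

```bash
python3 -m crank '[[[0,0,-0.02,0,0,0,30],[0,0,0,0,0,0,34],[0,0,0,0,0,0,36],[0,0,0,0,0,0,38],[0,0,0,0,0,0,40],[0,0,0,0,0,0,42],[0,0,0,0,0,0,44],[0,0,0,0,0,0,44]]]'
python3 -m crank '[[[0,0,-0.2,0,0,0,44],[0,0,-0.4,0,0,0,44],[0,0,-0.8,0,0,0,44],[0,0,-0.8,0,0,0,44],[0,0,-0.8,0,0,0,44],[0,0,-0.4,0,0,0,44],[0,0,0,0,0,0,44],[0,0,0,0,0,0,44]]]'
python3 - <<'E'
from h import *
T=tool(); print(T.round(3)); np.save("T4.npy",T); cv2.imwrite("pics/w4.png",capture("wrist"))
E
```

```text
time_s: 13.05
eef_pos: [590.5, 244.8, 57.8]
ee_rot: [0.0, 0.628, 0.778, 0.0]
force: [-0.3, -0.1, 0.0]
grip_width: 0.518
grip_force: 0.0
time_s: 13.85
eef_pos: [590.2, 244.7, 142.2]
ee_rot: [-0.0, 0.628, 0.778, -0.0]
force: [0.2, -0.1, 0.5]
grip_width: 0.519
grip_force: 0.0
[[-2.12000e-01  9.77000e-01 -1.00000e-03  5.90205e+02]
 [ 9.77000e-01  2.12000e-01 -0.00000e+00  2.44698e+02]
 [ 0.00000e+00 -1.00000e-03 -1.00000e+00  1.42207e+02]
 [ 0.00000e+00  0.00000e+00  0.00000e+00  1.00000e+00]]
```

View pics/w4.png

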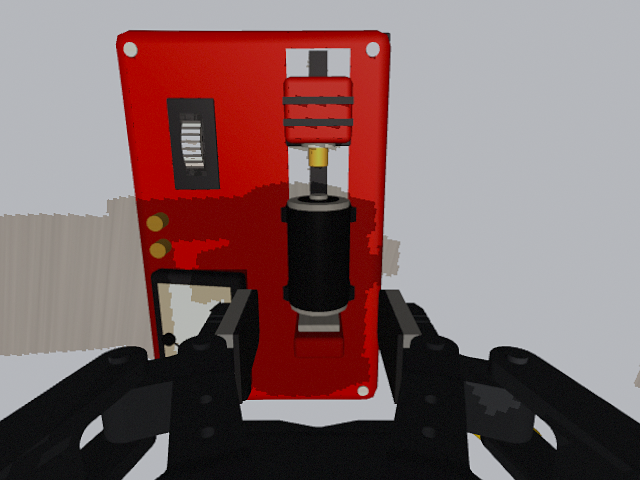

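Run:
```python
from h import *
T=np.load("T4.npy")
tl=lambda uv,z:((pix2w("wrist",uv,z,T)-T[:3,3])@T[:3,:3]).round(1)
print("nub tip",tl([(319,196)],74).tolist(),"pin tip low edge",tl([(318,166)],75).tolist())
print("plate front top edge?",tl([(319,318)],87).tolist(),"cell rear top",tl([(319,311)],88).tolist())
print("wheel",tl([(182,143),(205,143),(193,143)],52).tolist(),"slot",tl([(167,99),(213,97),(219,188),(176,189)],46).tolist())
print("screws",tl([(130,49),(373,49),(363,391)],46).tolist())
```

```text
nub tip [[32.2, 1.1, 68.2]] pin tip low edge [[47.6, 0.6, 67.2]]
plate front top edge? [[-30.4, 1.3, 55.2]] cell rear top [[-25.9, 1.2, 54.2]]
wheel [[57.9, -74.4, 90.3], [58.0, -61.8, 90.3], [57.9, -68.4, 90.3]] slot [[81.1, -82.5, 96.3], [82.4, -57.2, 96.3], [32.3, -57.1, 96.3], [31.7, -82.0, 96.3]]
screws [[106.0, -99.5, 96.3], [106.7, 29.8, 96.2], [-103.0, 30.9, 96.2]]
```

```bash
python3 -m crank '[[[0.67,-0.7,0,0,0,0,0],[0.67,-0.7,0,0,0,0,0],[0.67,-0.7,0,0,0,0,0],[0.67,-0.7,0,0,0,0,0],[0,0,0.8,0,0,0,0],[0,0,0.8,0,0,0,0],[0,0,0.4,0,0,0,0],[0,0,0,0,0,0,0]]]' 30
python3 - <<'E'
from h import *
T=tool(); print(T[:3,3].round(1),sense()["grip_width"]); np.save("T5.npy",T); cv2.imwrite("pics/w5.png",capture("wrist"))
E
```

```text
time_s: 14.7
eef_pos: [507.1, 295.1, 91.0]
ee_rot: [-0.001, 0.628, 0.778, -0.002]
force: [-0.3, 0.4, 0.7]
grip_width: -0.003
grip_force: 0.0
[507.1 295.1  91. ] -0.0032993899163266762
```

View pics/w5.png

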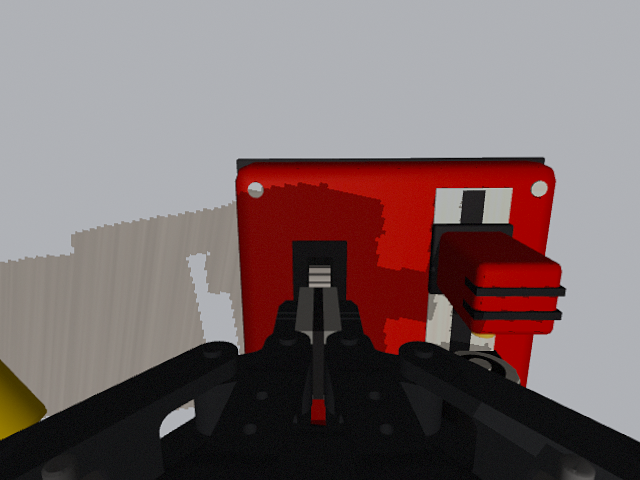

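```bash
python3 -m crank '[[[0,0,0.5,0,0,0,0],[0,0,0.5,0,0,0,0],[0,0,0.4,0,0,0,0],[0,0,0.1,0,0,0,0],[0,0,0.04,0,0,0,0],[0,0,0,0,0,0,0],[0,0,0,0,0,0,0],[0,0,0,0,0,0,0]]]'
python3 -m crank '[[[0,0,0.04,0,0,0,0],[0,0,0,0,0,0,0],[0,0,0,0,0,0,0],[0,0,0,0,0,0,0],[0,0,0,0,0,0,0],[0,0,0,0,0,0,0],[0,0,0,0,0,0,0],[0,0,0,0,0,0,0]]]'
```

```text
time_s: 15.55
eef_pos: [508.1, 295.5, 54.7]
ee_rot: [0.0, 0.628, 0.778, 0.0]
force: [-0.6, 0.0, 0.2]
grip_width: 0.001
grip_force: 0.0
time_s: 16.35
eef_pos: [507.9, 295.5, 53.3]
ee_rot: [-0.0, 0.628, 0.778, -0.0]
force: [-0.3, -0.1, 0.3]
grip_width: 0.0
grip_force: 0.0
```

```bash
python3 -m crank '[[[0,0,0.05,0,0,0,0],[0,0,0,0,0,0,0],[0,0,0.03,0,0,0,0],[0,0,0,0,0,0,0],[0,0,0,0,0,0,0],[0,0,0,0,0,0,0],[0,0,0,0,0,0,0],[0,0,0,0,0,0,0]]]'
```

```text
time_s: 17.15
eef_pos: [508.0, 295.5, 51.6]
ee_rot: [0.0, 0.628, 0.778, 0.0]
force: [-1.3, -0.1, 5.3]
grip_width: 0.0
grip_force: 2.7
```

```bash
python3 -m crank '[[[0,0,0.03,0,0,0,0],[0,0,0,0,0,0,0],[-0.05,0,0,0,0,0,0],[-0.05,0,0,0,0,0,0],[-0.05,0,0,0,0,0,0],[-0.05,0,0,0,0,0,0],[0,0,0,0,0,0,0],[0,0,0,0,0,0,0]]]'
```

```text
time_s: 17.95
eef_pos: [509.1, 291.0, 51.7]
ee_rot: [0.0, 0.628, 0.778, 0.001]
force: [-3.7, 1.1, 12.7]
grip_width: -0.002
grip_force: 6.4
```

```bash
python3 -m crank '[[[-0.1,0,0,0,0,0,0],[-0.1,0,0,0,0,0,0],[-0.1,0,0,0,0,0,0],[-0.1,0,0,0,0,0,0],[-0.1,0,0,0,0,0,0],[-0.1,0,0,0,0,0,0],[0,0,0,0,0,0,0],[0,0,0,0,0,0,0]]]'
python3 - <<'E'
from h import *
T=tool(); np.save("T6.npy",T); I=capture("wrist"); cv2.imwrite("pics/w6.png",I)
E
```

```text
time_s: 18.75
eef_pos: [512.4, 276.0, 51.4]
ee_rot: [0.0, 0.628, 0.778, 0.0]
force: [-1.9, -2.0, 9.8]
grip_width: -0.002
grip_force: 5.1
```

View pics/w6.png

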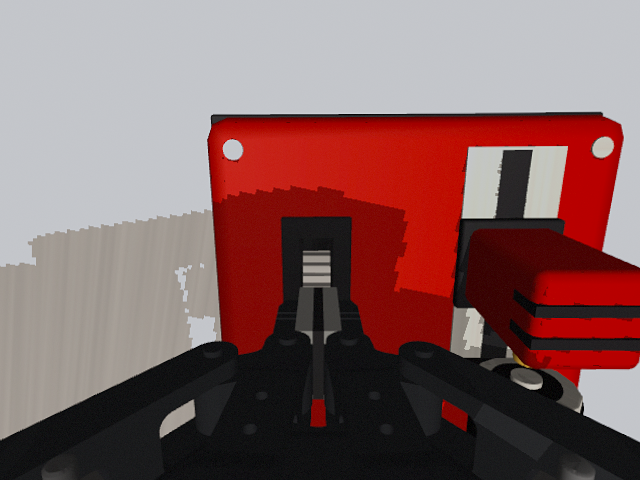

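```bash
cat > meas.py <<'E'
from h import *
yv=np.array([-0.211,0.977,0])
def rail(f,Tf):
    # gap between rail far end (white) and rear edge of carriage foot, along tester y
    I=cv2.imread(f).astype(int); T=np.load(Tf)
    # tester y coordinate scanning a world line along the slot white strip, left strip at tester x offset
    P0=np.array([590.2,244.7,46.])  # cradle+~4.6 along y
    out=[]
    for off in (-13,-12,-11,11,12,13):
        s=np.arange(40,105,0.25); P=P0+s[:,None]*yv+off*np.array([0.977,0.211,0])
        uv=w2pix("wrist",P,T).round().astype(int); ok=(uv[:,0]>=0)&(uv[:,0]<640)&(uv[:,1]>=0)&(uv[:,1]<480)
        px=np.array([I[v,u] if o else [0,0,0] for (u,v),o in zip(uv,ok)]); w=(px.min(1)>110)
        r=s[w]; out.append((off,(r.min(),r.max()) if len(r) else None,int(w.sum())))
    return out
E
python3 - <<'E'
from meas import *
for f,t in(("pics/w4.png","T4.npy"),("pics/w5.png","T5.npy"),("pics/w6.png","T6.npy")): print(f,rail(f,t))
E
```

```text
pics/w4.png [(-13, (np.float64(40.0), np.float64(104.75)), 112), (-12, (np.float64(40.0), np.float64(104.75)), 112), (-11, (np.float64(40.0), np.float64(104.75)), 112), (11, (np.float64(40.0), np.float64(104.75)), 112), (12, (np.float64(40.0), np.float64(104.75)), 112), (13, (np.float64(40.0), np.float64(104.75)), 112)]
pics/w5.png [(-13, (np.float64(40.0), np.float64(104.75)), 94), (-12, (np.float64(40.0), np.float64(104.75)), 117), (-11, (np.float64(40.0), np.float64(104.75)), 115), (11, (np.float64(90.5), np.float64(104.75)), 58), (12, (np.float64(90.5), np.float64(104.75)), 58), (13, (np.float64(90.5), np.float64(104.75)), 58)]
pics/w6.png [(-13, (np.float64(40.0), np.float64(104.75)), 115), (-12, (np.float64(40.0), np.float64(104.75)), 115), (-11, (np.float64(40.0), np.float64(104.75)), 115), (11, (np.float64(81.5), np.float64(104.75)), 94), (12, (np.float64(81.5), np.float64(104.75)), 94), (13, (np.float64(81.5), np.float64(104.75)), 94)]
```

```bash
python3 -m crank '[[[0,0,-0.3,0,0,0,0],[0.4,0,0,0,0,0,0],[0.4,0,0,0,0,0,0],[0,0,0,0,0,0,0],[0,0,0.15,0,0,0,0],[0,0,0.1,0,0,0,0],[0,0,0.05,0,0,0,0],[0,0,0,0,0,0,0]]]'
python3 -m crank '[[[-0.1,0,0,0,0,0,0],[-0.1,0,0,0,0,0,0],[-0.1,0,0,0,0,0,0],[-0.1,0,0,0,0,0,0],[-0.1,0,0,0,0,0,0],[-0.1,0,0,0,0,0,0],[-0.1,0,0,0,0,0,0],[-0.1,0,0,0,0,0,0]]]'
python3 -m crank '[[[0,0,0,0,0,0,0],[0,0,-0.3,0,0,0,0],[0,0,-0.9,0,0,0,0],[0,0,-0.9,0,0,0,0],[0,0,-0.9,0,0,0,0],[0,0,-0.6,0,0,0,0],[0,0,0,0,0,0,0],[0,0,0,0,0,0,0]]]'
python3 - <<'E'
from meas import *
T=tool(); np.save("T7.npy",T); I=capture("wrist"); cv2.imwrite("pics/w7.png",I); print(T[:3,3])
print(rail("pics/w7.png","T7.npy")[3:])
E
```

```text
time_s: 19.6
eef_pos: [507.9, 295.5, 51.4]
ee_rot: [-0.0, 0.628, 0.778, 0.0]
force: [-4.0, 0.3, 10.9]
grip_width: 0.001
grip_force: 5.2
time_s: 20.4
eef_pos: [512.2, 276.1, 51.5]
ee_rot: [-0.0, 0.628, 0.778, 0.0]
force: [-3.6, 0.5, 8.9]
grip_width: -0.002
grip_force: 4.4
time_s: 21.2
eef_pos: [511.9, 275.7, 139.9]
ee_rot: [-0.0, 0.628, 0.778, -0.0]
force: [0.1, -0.1, -0.5]
grip_width: 0.002
grip_force: 0.0
[511.94039479 275.68764241 139.90068724]
[(11, (np.float64(72.75), np.float64(104.75)), 129), (12, (np.float64(72.75), np.float64(104.75)), 129), (13, (np.float64(72.75), np.float64(104.75)), 129)]
```

```bash
cat >> meas.py <<'E'
def pin(f,Tf):
    I=cv2.imread(f); T=np.load(Tf); h=cv2.cvtColor(I,cv2.COLOR_BGR2HSV)
    m=cv2.inRange(h,(18,120,60),(32,255,255)); n,l,s,c=cv2.connectedComponentsWithStats(m)
    r=[]
    for i in range(1,n):
        if s[i,4]<8: continue
        x,y,w,hh,a=s[i]; P=(pix2w("wrist",[(x+w/2,y),(x+w/2,y+hh)],77,T)-[590.2,244.7,0]); r.append((s[i].tolist(),(P@yv).round(1),(P@[.977,.211,0]).round(1)))
    return r
E
python3 - <<'E'
from meas import *
for f,t in(("pics/w4.png","T4.npy"),("pics/w7.png","T7.npy")):
    print(f); [print(a) for a in pin(f,t)]
E
```

```text
pics/w4.png
([309, 148, 19, 19, 354], array([56.6, 47.3]), array([0.7, 0.7]))
([147, 213, 21, 18, 267], array([23.6, 14. ]), array([-82. , -82.9]))
([150, 240, 21, 18, 263], array([ 9.2, -0.7]), array([-81.8, -82.8]))
([533, 428, 8, 8, 16], array([-105.1, -110.6]), array([130.1, 130.8]))
([474, 434, 7, 5, 15], array([-109.8, -113.2]), array([95.7, 96.1]))
pics/w7.png
([438, 281, 19, 6, 101], array([34.4, 31. ]), array([-0.4, -0.1]))
([0, 282, 84, 95, 4754], array([ 33.5, -23.3]), array([-215. , -224.2]))
([272, 289, 16, 19, 198], array([29.6, 18.5]), array([-89.6, -89.9]))
([273, 321, 3, 7, 11], array([10.8,  6.6]), array([-93. , -93.1]))
```

```bash
python3 -m crank '[[[0.4,0,0.9,0,0,0,0],[0.4,0,0.9,0,0,0,0],[0,0,0.9,0,0,0,0],[0,0,0.6,0,0,0,0],[0,0,0.15,0,0,0,0],[0,0,0.1,0,0,0,0],[0,0,0.05,0,0,0,0],[0,0,0,0,0,0,0]]]'
python3 -m crank '[[[-0.08,0,0,0,0,0,0],[-0.08,0,0,0,0,0,0],[-0.08,0,0,0,0,0,0],[-0.08,0,0,0,0,0,0],[-0.08,0,0,0,0,0,0],[-0.08,0,0,0,0,0,0],[-0.08,0,0,0,0,0,0],[-0.08,0,0,0,0,0,0]]]'
python3 -m crank '[[[0,0,0,0,0,0,0],[0,0,-0.3,0,0,0,0],[-0.8,0,-0.9,0,0,0,0],[-0.8,0,-0.9,0,0,0,0],[-0.8,0,-0.9,0,0,0,0],[-0.2,0,-0.6,0,0,0,0],[0,0,0,0,0,0,0],[0,0,0,0,0,0,0]]]'
python3 - <<'E'
from meas import *
T=tool(); np.save("T8.npy",T); I=capture("wrist"); cv2.imwrite("pics/w8.png",I); print(T[:3,3])
print(rail("pics/w8.png","T8.npy")[3:]); [print(a) for a in pin("pics/w8.png","T8.npy")]
E
```

```text
time_s: 22.05
eef_pos: [507.8, 295.6, 51.6]
ee_rot: [-0.0, 0.628, 0.778, 0.0]
force: [-3.5, -0.3, 5.4]
grip_width: 0.001
grip_force: 2.5
time_s: 22.85
eef_pos: [511.3, 280.5, 51.9]
ee_rot: [-0.0, 0.628, 0.778, 0.001]
force: [-5.1, 2.4, 7.0]
grip_width: 0.001
grip_force: 3.6
time_s: 23.65
eef_pos: [525.0, 216.4, 140.4]
ee_rot: [0.0, 0.628, 0.778, 0.0]
force: [0.8, 0.0, -0.1]
grip_width: 0.002
grip_force: 0.0
[524.96454829 216.3988523  140.44570789]
[(11, (np.float64(66.5), np.float64(104.75)), 154), (12, (np.float64(66.5), np.float64(104.75)), 154), (13, (np.float64(66.25), np.float64(104.75)), 155)]
([446, 171, 20, 8, 155], array([31.7, 27.7]), array([-0.6, -0.2]))
([269, 190, 16, 18, 223], array([22.1, 12.9]), array([-89.8, -90. ]))
([0, 195, 71, 100, 4120], array([ 19. , -34.7]), array([-210.3, -219.6]))
([270, 217, 16, 18, 226], array([ 8.2, -1.3]), array([-89.6, -89.8]))
([551, 372, 89, 70, 2855], array([ -80.3, -126.6]), array([86.9, 94.5]))
```

```bash
python3 -m crank '[[[0.9,0,0.5,0,0,0,0],[0.9,0,0.8,0,0,0,0],[0.9,0,0.9,0,0,0,0],[0.2,0,0.9,0,0,0,0],[0,0,0.3,0,0,0,0],[0,0,0.15,0,0,0,0],[0,0,0.07,0,0,0,0],[0,0,0,0,0,0,0]]]'
python3 -m crank '[[[0,0,0,0,0,0,0],[-0.03,0,0,0,0,0,0],[-0.03,0,0,0,0,0,0],[-0.03,0,0,0,0,0,0],[-0.03,0,0,0,0,0,0],[-0.02,0,0,0,0,0,0],[0,0,0,0,0,0,0],[0,0,0,0,0,0,0]]]'
python3 -m crank '[[[0,0,0,0,0,0,0],[0,0,-0.3,0,0,0,0],[-0.8,0,-0.9,0,0,0,0],[-0.8,0,-0.9,0,0,0,0],[-0.8,0,-0.9,0,0,0,0],[-0.4,0,-0.62,0,0,0,0],[0,0,0,0,0,0,0],[0,0,0,0,0,0,0]]]'
python3 - <<'E'
from meas import *
T=tool(); np.save("T9.npy",T); I=capture("wrist"); cv2.imwrite("pics/w9.png",I); print(T[:3,3])
print(rail("pics/w9.png","T9.npy")[3:]); print(pin("pics/w9.png","T9.npy")[0])
E
```

```text
time_s: 24.5
eef_pos: [509.2, 287.5, 51.8]
ee_rot: [-0.001, 0.628, 0.778, -0.0]
force: [-5.3, 0.1, 11.0]
grip_width: 0.0
grip_force: 5.6
time_s: 25.3
eef_pos: [510.1, 284.1, 51.7]
ee_rot: [-0.001, 0.628, 0.778, 0.0]
force: [-8.1, 2.3, 12.2]
grip_width: 0.002
grip_force: 6.3
time_s: 26.1
eef_pos: [525.2, 215.3, 140.3]
ee_rot: [-0.0, 0.628, 0.778, 0.0]
force: [-0.4, 0.5, 0.3]
grip_width: -0.001
grip_force: 0.0
[525.19400587 215.27473693 140.32948097]
[(11, (np.float64(66.25), np.float64(104.75)), 155), (12, (np.float64(66.25), np.float64(104.75)), 155), (13, (np.float64(66.25), np.float64(104.75)), 155)]
([446, 169, 20, 8, 146], array([31.5, 27.5]), array([-0.7, -0.4]))
```

```bash
python3 -m crank '[[[0.9,-0.04,0.5,0,0,0,0],[0.9,0,0.8,0,0,0,0],[0.9,0,0.9,0,0,0,0],[0.3,0,0.9,0,0,0,0],[0,0,0.3,0,0,0,0],[0,0,0.15,0,0,0,0],[0,0,0.07,0,0,0,0],[0,0,0,0,0,0,0]]]'
python3 -m crank '[[[0,0,0,0,0,0,0],[-0.04,0,0,0,0,0,0],[-0.04,0,0,0,0,0,0],[-0.04,0,0,0,0,0,0],[-0.04,0,0,0,0,0,0],[-0.04,0,0,0,0,0,0],[0,0,0,0,0,0,0],[0,0,0,0,0,0,0]]]'
python3 -m crank '[[[0,0,0,0,0,0,0],[0,0,-0.3,0,0,0,0],[-0.8,0,-0.9,0,0,0,0],[-0.8,0,-0.9,0,0,0,0],[-0.8,0,-0.9,0,0,0,0],[-0.4,0,-0.62,0,0,0,0],[0,0,0,0,0,0,0],[0,0,0,0,0,0,0]]]'
python3 - <<'E'
from meas import *
T=tool(); np.save("T10.npy",T); I=capture("wrist"); cv2.imwrite("pics/w10.png",I); print(T[:3,3])
print(rail("pics/w10.png","T10.npy")[3:]); print(pin("pics/w10.png","T10.npy")[0])
E
```

```text
time_s: 26.95
eef_pos: [508.0, 288.7, 51.8]
ee_rot: [-0.001, 0.628, 0.778, 0.0]
force: [-8.1, 2.3, 12.4]
grip_width: -0.002
grip_force: 6.3
time_s: 27.75
eef_pos: [509.0, 283.9, 51.7]
ee_rot: [-0.001, 0.628, 0.778, 0.0]
force: [-8.0, 2.1, 13.4]
grip_width: 0.002
grip_force: 6.6
time_s: 28.55
eef_pos: [524.2, 215.1, 140.3]
ee_rot: [-0.0, 0.628, 0.778, 0.0]
force: [-0.3, -0.1, 0.1]
grip_width: 0.003
grip_force: 0.0
[524.19255311 215.05555657 140.32550076]
[(11, (np.float64(66.25), np.float64(104.75)), 155), (12, (np.float64(66.25), np.float64(104.75)), 155), (13, (np.float64(66.25), np.float64(104.75)), 155)]
([448, 168, 21, 9, 151], array([32. , 27.5]), array([-0.6, -0.2]))
```

```bash
python3 -m crank '[[[0.9,0.04,0.5,0,0,0,0],[0.9,0,0.8,0,0,0,0],[0.9,0,0.9,0,0,0,0],[0.3,0,0.9,0,0,0,0],[0,0,0.3,0,0,0,0],[0,0,0.15,0,0,0,0],[0,0,0.07,0,0,0,0],[0,-0.03,0.03,0,0,0,0]]]'
python3 -m crank '[[[0,-0.02,0.03,0,0,0,0],[0,0,0,0,0,0,0],[0,0,0,0,0,0,0],[0,0,0,0,0,0,0],[0,0,0,0,0,0,0],[0,0,0,0,0,0,0],[0,0,0,0,0,0,0],[0,0,0,0,0,0,0]]]'
```

```text
time_s: 29.4
eef_pos: [507.8, 289.0, 51.6]
ee_rot: [-0.001, 0.628, 0.778, -0.0]
force: [-12.5, 2.4, 23.4]
grip_width: -0.001
grip_force: 11.6
time_s: 30.2
eef_pos: [507.8, 289.0, 51.5]
ee_rot: [-0.0, 0.628, 0.778, 0.001]
force: [-12.9, 1.3, 24.5]
grip_width: 0.003
grip_force: 12.0
```

```bash
python3 -m crank '[[[0,-0.05,0,0,0,0,0],[0,-0.05,0,0,0,0,0],[0,0,0,0,0,0,0],[0,0,0,0,0,0,0],[0,0,0,0,0,0,0],[0,0,0,0,0,0,0],[0,0,0,0,0,0,0],[0,0,0,0,0,0,0]]]'
```

```text
time_s: 31.0
eef_pos: [507.5, 288.7, 51.7]
ee_rot: [0.001, 0.628, 0.778, 0.003]
force: [-2.1, 3.9, 16.3]
grip_width: -0.001
grip_force: 8.4
```

```bash
python3 -m crank '[[[-0.04,0,0,0,0,0,0],[-0.04,0,0,0,0,0,0],[-0.04,0,0,0,0,0,0],[-0.03,0,0,0,0,0,0],[0,0,0,0,0,0,0],[0,0,0,0,0,0,0],[0,0,0,0,0,0,0],[0,0,0,0,0,0,0]]]'
python3 -m crank '[[[0,0,0,0,0,0,0],[0,0,-0.36,0,0,0,0],[-0.8,0.07,-0.9,0,0,0,0],[-0.8,0.07,-0.9,0,0,0,0],[-0.8,0,-0.9,0,0,0,0],[-0.4,0,-0.62,0,0,0,0],[0,0,0,0,0,0,0],[0,0,0,0,0,0,0]]]'
python3 - <<'E'
from meas import *
T=tool(); np.save("T11.npy",T); I=capture("wrist"); cv2.imwrite("pics/w11.png",I); print(T[:3,3])
print(rail("pics/w11.png","T11.npy")[3:]); print(pin("pics/w11.png","T11.npy")[0])
E
```

```text
time_s: 31.8
eef_pos: [508.3, 285.0, 51.7]
ee_rot: [0.001, 0.628, 0.778, 0.003]
force: [-3.2, 3.6, 17.1]
grip_width: -0.0
grip_force: 8.4
time_s: 32.6
eef_pos: [524.5, 216.4, 140.2]
ee_rot: [-0.0, 0.628, 0.778, -0.0]
force: [-0.5, 0.2, 0.4]
grip_width: -0.005
grip_force: 0.0
[524.53671134 216.42410906 140.22530366]
[(11, (np.float64(66.0), np.float64(104.75)), 156), (12, (np.float64(66.0), np.float64(104.75)), 156), (13, (np.float64(66.0), np.float64(104.75)), 156)]
([447, 171, 20, 8, 142], array([31.8, 27.8]), array([-0.6, -0.3]))
```

```bash
python3 -m crank '[[[-0.6,0,0,0,0,0,0],[-0.6,0,0,0,0,0,0],[-0.6,0,0,0,0,0,0],[0,0,0,0,0,0,0],[0,0,0,0,0,0,0],[0,0,0,0,0,0,0],[0,0,0,0,0,0,0],[0,0,0,0,0,0,0]]]'
python3 - <<'E'
from meas import *
T=tool(); np.save("T12.npy",T); I=capture("wrist"); cv2.imwrite("pics/w12.png",I); print(T[:3,3])
print(pin("pics/w12.png","T12.npy")[0])
s=np.arange(-44,44,1.); P=np.array([590.2,244.7,87.])+s[:,None]*yv
uv=w2pix("wrist",P,T); print(uv[0],uv[-1])
for si,(u,v) in zip(s,uv):
    u,v=int(round(u)),int(round(v))
    if si<-20 or si>20: print(si,(u,v),I[v,u].tolist(),end="; ")
E
```

```text
time_s: 33.45
eef_pos: [534.2, 172.8, 140.5]
ee_rot: [-0.0, 0.628, 0.779, -0.0]
force: [-0.8, -0.0, 0.0]
grip_width: -0.004
grip_force: 0.0
[534.15542047 172.84155043 140.5436084 ]
([454, 74, 23, 11, 208], array([32. , 27.2]), array([-0.7, -0.2]))
[458.46346195 236.78847963] [477.61101568  43.8227772 ]
-44.0 (458, 237) [5, 9, 171]; -43.0 (459, 235) [5, 17, 172]; -42.0 (459, 233) [10, 17, 174]; -41.0 (459, 231) [0, 10, 162]; -40.0 (459, 229) [0, 0, 140]; -39.0 (459, 227) [0, 0, 60]; -38.0 (460, 225) [27, 29, 67]; -37.0 (460, 223) [169, 179, 181]; -36.0 (460, 221) [170, 178, 175]; -35.0 (460, 219) [176, 179, 177]; -34.0 (460, 217) [140, 150, 155]; -33.0 (461, 215) [176, 181, 178]; -32.0 (461, 213) [172, 175, 172]; -31.0 (461, 211) [67, 70, 74]; -30.0 (461, 209) [35, 32, 35]; -29.0 (461, 207) [35, 34, 36]; -28.0 (462, 205) [28, 30, 31]; -27.0 (462, 203) [30, 32, 34]; -26.0 (462, 201) [32, 35, 38]; -25.0 (462, 199) [33, 35, 36]; -24.0 (462, 197) [35, 38, 38]; -23.0 (463, 194) [34, 35, 36]; -22.0 (463, 192) [34, 34, 38]; -21.0 (463, 190) [34, 33, 36]; 21.0 (472, 97) [44, 46, 48]; 22.0 (472, 95) [43, 44, 46]; 23.0 (473, 93) [137, 144, 144]; 24.0 (473, 90) [173, 177, 176]; 25.0 (473, 88) [164, 173, 170]; 26.0 (473, 86) [97, 103, 107]; 27.0 (474, 83) [56, 104, 130]; 28.0 (474, 81) [35, 121, 161]; 29.0 (474, 78) [39, 130, 170]; 30.0 (474, 76) [30, 106, 144]; 31.0 (475, 74) [32, 84, 114]; 32.0 (475, 71) [167, 177, 179]; 33.0 (475, 69) [110, 118, 122]; 34.0 (475, 66) [40, 43, 61]; 35.0 (476, 64) [5, 3, 46]; 36.0 (476, 61) [5, 4, 56]; 37.0 (476, 59) [0, 2, 112]; 38.0 (476, 56) [0, 4, 148]; 39.0 (477, 54) [10, 17, 152]; 40.0 (477, 51) [27, 31, 179]; 41.0 (477, 49) [16, 26, 177]; 42.0 (477, 46) [20, 29, 179]; 43.0 (478, 44) [18, 24, 163];
```

```bash
python3 -c "from rig import *; print(finish_job())"
```

```text
the job is handed in; nothing more can be done
None
```

The D cell is in the saddles with its flat end against the end plate and its nub on the pin. The pin is pushed in about 4.5 to 5 mm by my camera measurements. I let go of it, raised the arm clear and handed the job in at about 33 s; the interface returned no verdict. The last three wheel rolls barely moved the carriage, so most of the clamping came from the first three.

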